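Seat a handle blank in the drilling jig and spin the wing nut tight

ROBOT

A 6-joint arm with a two-finger parallel gripper is mounted at the origin on a cart in front of the work surface, level with it; the furniture and walls round the work are solid. World frame = base frame: x ahead of the robot, y to its left, z up, the work surface at z = 0. Lengths are in m, angles in rad, forces in N, time in s.
With the tool pointing down it reaches from about 0.375 to 0.75 m from the base axis. Payload 9 kg.
Tool frame: the origin (TCP) lies at the very end of the fingers, on their centre line; the grasp point (between the pads) lies 19 mm behind it (r.tcp_to_grasp is the distance from the TCP to the grasp point, in m); z points along the fingers, y is the line along which they close (so a half turn about z gives the same grasp; the last joint's range is limited). The gripper opens to 85 mm and grips with 20 to 120 N. Pads are 22 mm wide; open, the fingers measure 114 mm over their backs; the gripper's body (76 mm by 85 mm) begins 54 mm behind the grasp point. The pads swing forward as they close: fully open they stand 13 mm farther back than shut.
Start: joints at [-1.463, 0.104, 0.097, 1.564, 0, 1.353], TCP at [0.192, -0.568, 0.231] pointing down, gripper open.
Joint ranges: [-2.99, 2.99], [-0.84, 1.86], [-1.1, 1.16], [-1.84, 2.11], [-1.51, 1.56], [-3.14, 3.14]. Speed limits (rad/s): [2.22, 2.22, 2.57, 3.14, 3.14, 3.14].

INTERFACE

Orientations are given as a unit quaternion [w, x, y, z].
In Python, from cell import telemetry, grab_frame, camera_info, r gives the robot as it stands.
- The arm moves only by the tool arm_command, never from a script. Its argument "plan" is a list of rows, each an object with "xyz": the shift along the tool's x, y, z in m, a list of three; "delta_rot": the turn, a rotation vector about the tool's x, y, z in rad, a list of three; "jaw": the finger opening in m, from 0 to 0.0854. A call has 1 to 10 rows; each row is the pose to reach, as a shift and turn from the pose commanded when the call began, along the tool's axes at that moment; what a row does not reach only later rows make up. A row lasts 1/8 s, in which the tool goes at most 62.5 mm and 10.7 degrees, less where a joint would pass 70% of its speed; a pose out of reach is approached as far as the arm can. A call with a gripper value outside its range is refused whole. The fingers move at their own pace and stop on an object; "grip_force" is the grip in N (left out, the last holds). Time passes only in rows, so rows that repeat a pose let the fingers close. It gives the time, the measured TCP pose, the force and the opening at its end, in the units of the state.
- telemetry.get_state(): the state, without advancing time (a new reading comes with each control period).
- grab_frame(name): name is "side" or "top" or "wrist"; returns the picture (384x512x3 uint8, red, green, blue); there is no depth.
- camera_info(name): a dict with "fx", "fy", "cx", "cy" (pixels), "k1" (the pictures are not rectified: a ray, as slopes to the right and down, at radius r is drawn at 1 + k1 r^2 times it, then the intrinsics apply), "rvec" (rotation vector, rad) and "tvec" (3), from world to camera coordinates, as OpenCV has them; the wrist camera has in their place "hand_eye" (4x4, takes a point from camera to tool coordinates, whose origin is the TCP and whose axes are the flange's). Camera axes: x right, y down, z forward; pixel columns grow to the right and rows downward; lengths in m; the calibration is good to about 2 mm. A picture is of the moment at which its call begins: read the wrist's pose just before it. camera_info takes no time and is no camera call.
- r.sign_off(): hands the job in, once; it reports no verdict.
The state is a dict: "time_s": time; "q": joint angles; "qd": joint speeds; "joint_torque": joint torques, N m; "position": TCP position; "tool_rot": TCP orientation; "wrist_force": force on the tool from outside, world axes, zero at the start; "moment": the same for the moment, N m; "opening": opening from 0.0 (shut) to 1.0 (fully open).
Only numpy, scipy, OpenCV 4.12 (cv2) and the standard library are available. Lean on these libraries where they do the work, as an engineer would, in place of code of your own. Each camera call takes 0.05 s, during which the arm holds its last target. There are 200 camera calls.

TASK

Get the wooden handle blank ready for drilling: with the fingertips, push it along its channel in the jig until it is fully home against the end stop, then turn the brass wing nut clockwise (seen from above) by pushing its wings round, stroke after stroke, until it is tight and the steel strap clamps the blank. Only push: do not lift the blank, and leave the loupe, the ferrule ring and the marker beside the jig alone.

Things in the scene. Friction and masses are not known exactly. Their poses are not given: they have to be found in the camera images.
- jig: plywood jig base, fixed, 140 x 210 x 10 mm (jig x -75..+65, y -110..+100 mm). Origin on the table under the stud, z up. The channel runs along jig y at jig x = -48 mm, floor z = 10 mm, between two dark wood rails 6 mm high, 27 mm apart (jig y -110..+70 mm); it is open at its -y end, the end stop closes its +y end
- end_stop (a point): middle of the face of the dark wood end stop that the blank is pushed against, at jig x = -48, y = +72, z = 18 mm; the stop is 43 mm wide, its top at z = 26 mm
- heel_post (a point): top of the upright steel heel post, 16 mm thick, at jig x = +46, y = 0, z = 85 mm. It leaves no room for a fingertip between itself and the turning wings, so they are pushed round on the other sides, in repeated strokes
- blank: loose light wooden handle blank, straight bar 23 x 118 x 19 mm, flat in the channel, its length (own y) along jig y, top at z = 29 mm; origin at the middle of its underside. It passes under the raised strap. Home, its origin is at jig y = +13 mm; it starts 25 to 50 mm short of that. It is pushed at its free -y end and slides easily
- clamp_strap: steel strap, 24 mm wide, 6 mm thick, along jig x (-62..+62 mm) over the channel at jig y = 0, its top at most at z = 40 mm; origin at its underside on the nut's axis. It cannot turn (the heel post goes through it) and sinks 0.6 mm per rad of the nut; it presses on the blank when the nut is tight
- nut_centre (a point): point on the vertical axis of the brass wing nut (at jig x = y = 0), half-way up its wings. Hub 19 mm thick; two opposite upright wings, 5 mm thick, reach 34 mm from the axis, from 7 mm below to 9 mm above this point at their ends. The strap's top is 17 mm below this point. The stud ends below the wing tops. Nut and strap sink together
- wing_tip (a point): outer end of one wing, 34 mm from the nut's axis, at the height of nut_centre; the other wing points the opposite way. The two look alike
- wing_nut (a joint): angle of the wing nut, rad, growing clockwise seen from above; 9.0 is fully tight, a solid stop. It starts 4.5 to 7 rad short of that and stays where it is left; 1 to 3 N on a wing turn it, a little more at the last as it clamps
- bench_loupe: black loupe, 37 mm across, 22 mm high, standing loose beside the jig near its end-stop end; origin at its underside. Leave it alone
- ferrule_a: white ferrule ring, 23 mm across, 22 mm high, standing loose beyond the end stop; origin at its underside. Leave it alone
- marker_a: white marker with a dark cap, 124 x 13 x 14 mm, lying loose beside the jig's open end; origin at its underside. Leave it alone
Things that resemble listed ones, but are neither listed nor needed, are in the scene too. What is shaped like the blank but black is not meant.

How it is judged:
By the outcome, as a careful person would: the job done as asked, in the order asked, and still so for the second after the job is handed in, with the robot touching nothing.
It also fails if it takes over 72 s, if anything falls off the work surface, if the arm or the gripper's body presses on something with over 40 N, if the wrist force passes 120 N, or if a joint passes its speed limit or range.

## Working session

There is one attempt and no reset: what is moved stays moved. The work goes in short steps, Python scripts to look and compute and a tool call to move; the robot and the scene stay as the last step left them, time stands still between calls to the robot, and variables do not carry over. Pictures are saved under pics/ and viewed, on a budget of 10 in all, crops included, one or two more only if the job needs it, and the job is handed in when it is done.

Besides the shell and the picture viewer there is one more tool, called after "Call:" by a JSON object that holds its "op" and its "data". arm_command: Moves the arm, as the interface text tells. Its arguments: {"type":"object","properties":{"plan":{"type":"array","items":{"type":"object","properties":{"xyz":{"type":"array","items":{"type":"number"}},"delta_rot":{"type":"array","items":{"type":"number"}},"jaw":{"type":"number"}}}},"grip_force":{"type":"number"}},"required":["plan"]}

```bash
mkdir -p pics; ls; python3 - <<'E'
from cell import telemetry, grab_frame, camera_info, r
import cv2,numpy as np
for n in ("top","side"):
    cv2.imwrite(f"pics/{n}0.png",cv2.cvtColor(grab_frame(n),cv2.COLOR_RGB2BGR)); print(n,camera_info(n))
print(camera_info("wrist")); s=telemetry.get_state(); print(s)
a=cv2.imread("pics/top0.png")
cv2.imwrite("pics/top0b.png",cv2.resize(a,(800,600),interpolation=cv2.INTER_CUBIC))
a=cv2.imread("pics/side0.png")
cv2.imwrite("pics/side0b.png",cv2.resize(a,(800,600),interpolation=cv2.INTER_CUBIC))
E
```

```text
pics
top {'fx': 490.12586039768854, 'fy': 490.12586039768854, 'cx': 249.09701617622096, 'cy': 194.45132099523704, 'k1': -0.21712315955349093, 'rvec': array([ 2.11853919, -2.16749929,  0.18226635]), 'tvec': array([0.048253  , 0.58731759, 0.96074319])}
side {'fx': 444.67708085219914, 'fy': 444.67708085219914, 'cx': 246.12975696490105, 'cy': 190.5776761577308, 'k1': 0.00274779087904104, 'rvec': array([ 0.64744012, -2.41835712,  1.38367189]), 'tvec': array([0.53424702, 0.2025357 , 0.68414619])}
{'fx': 267.4405357468529, 'fy': 267.4405357468529, 'cx': 256.19876192308345, 'cy': 184.47265960528873, 'k1': -0.05468512102008573, 'hand_eye': array([[-2.36496820e-04, -9.47019013e-01, -3.21177416e-01,
         8.23049613e-02],
       [ 9.99999721e-01, -4.51637088e-04,  5.95347451e-04,
        -7.23164693e-04],
       [-7.08860988e-04, -3.21177186e-01,  9.47018856e-01,
        -1.43085642e-01],
       [ 0.00000000e+00,  0.00000000e+00,  0.00000000e+00,
         1.00000000e+00]])}
{'time_s': 0.1, 'q': array([-1.46270566e+00,  1.04637966e-01,  9.65264821e-02,  1.56389741e+00,
       -1.00449995e-06,  1.35309938e+00]), 'qd': array([-0.00161962, -0.00091567,  0.00279536, -0.00145979, -0.00078982,
        0.00047034]), 'joint_torque': array([ 6.83141436e-03, -5.58208466e+01,  5.04719567e+01,  1.29031620e-02,
       -3.11319955e-04, -1.63005592e-05]), 'position': array([ 0.19200979, -0.568125  ,  0.23058972]), 'tool_rot': array([-6.05399775e-04,  9.86761933e-01,  1.62174353e-01,  3.27080591e-05]), 'wrist_force': array([-0.20017304,  0.15512725,  0.30476097]), 'moment': array([-0.00625438, -0.00198539, -0.01908447]), 'opening': 0.9977514153710837}
```

View pics/top0b.png

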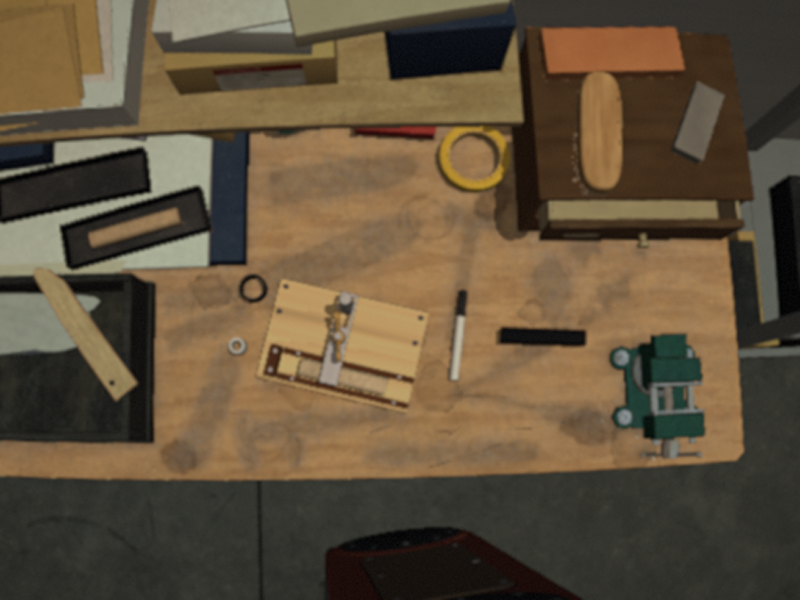

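View pics/side0b.png

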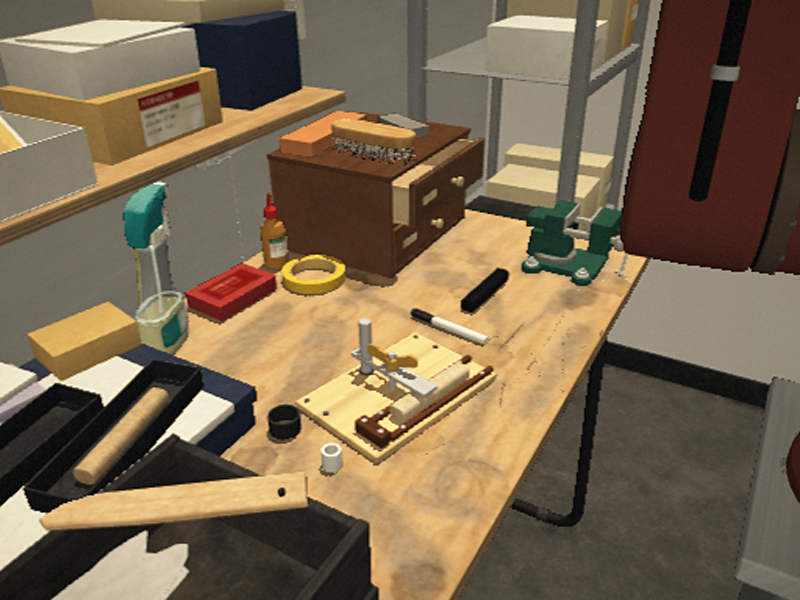

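Top view (800 px scale): jig corners are at about (285,279), (429,313), (407,409), (258,376). The end stop is on the left, the loupe at (253,288), the ferrule at (236,345) and the marker at about (458,335). In the side view the heel post stands on the far side and the channel is nearest the robot.

```bash
cat > h.py <<'E'
import numpy as np, cv2
from scipy.optimize import least_squares
from scipy.spatial.transform import Rotation as R
from cell import telemetry, grab_frame, camera_info, r
def T_of(s):
    T=np.eye(4); w,x,y,z=s["tool_rot"]; T[:3,:3]=R.from_quat([x,y,z,w]).as_matrix(); T[:3,3]=s["position"]; return T
def cam(name,s=None):
    c=camera_info(name); K=np.array([[c["fx"],0,c["cx"]],[0,c["fy"],c["cy"]],[0,0,1]]); D=np.array([c["k1"],0,0,0.])
    if name=="wrist":
        W=np.linalg.inv(T_of(s)@c["hand_eye"]); return K,D,cv2.Rodrigues(W[:3,:3])[0],W[:3,3]
    return K,D,np.array(c["rvec"]),np.array(c["tvec"])
def proj(C,P):
    K,D,rv,tv=C; return cv2.projectPoints(np.atleast_2d(np.asarray(P,float)),rv,tv,K,D)[0][:,0]
def onz(C,uv,z):
    K,D,rv,tv=C; n=cv2.undistortPoints(np.atleast_2d(np.asarray(uv,float))[:,None],K,D)[:,0]
    Rm=cv2.Rodrigues(rv)[0]; d=np.c_[n,np.ones(len(n))]@Rm; o=-Rm.T@tv
    return o+d*((z-o[2])/d[:,2:])
def jw(p,P):  # jig(m)->world ; p=x,y,yaw
    P=np.atleast_2d(np.asarray(P,float)); c,s=np.cos(p[2]),np.sin(p[2])
    return np.c_[p[0]+c*P[:,0]-s*P[:,1],p[1]+s*P[:,0]+c*P[:,1],P[:,2]]
def fit(C,uv,P,p0):
    f=least_squares(lambda p:(proj(C,jw(p,P))-uv).ravel(),p0); return f.x,np.abs(f.fun).max()
def snap(name,fn,box=None,k=1):
    s=telemetry.get_state(); a=cv2.cvtColor(grab_frame(name),cv2.COLOR_RGB2BGR)
    if box: a=a[box[1]:box[3],box[0]:box[2]]
    cv2.imwrite("pics/"+fn,cv2.resize(a,None,fx=k,fy=k,interpolation=cv2.INTER_CUBIC)); return s
E
python3 - <<'E'
from h import *
C=cam("top"); uv=np.array([(285,279),(429,313),(407,409),(258,376)])/1.5625
w=onz(C,uv,.01); print(w.round(4))
P=np.array([(65,100,10),(65,-110,10),(-75,-110,10),(-75,100,10)])/1e3
p0=[*w[:,:2].mean(0),-.2]
p,e=fit(C,uv,P,p0); print(p,e)
print("items",onz(C,np.array([(253,288),(236,345),(462,292),(454,379),(300,366),(386,384)])/1.5625,.02).round(3))
for n,j in dict(end=(-.048,-.1,.04),nut=(0,0,.05),home=(-.048,-.046,.02)).items(): print(n,jw(p,j), np.linalg.norm(jw(p,j)[0,:2]))
a=cv2.imread("pics/top0.png")[165:275,145:305]
cv2.imwrite("pics/top0c.png",cv2.resize(a,None,fx=5,fy=5,interpolation=cv2.INTER_CUBIC))
E
```

```text
[[ 0.6319  0.1769  0.01  ]
 [ 0.5803 -0.0195  0.01  ]
 [ 0.4509  0.0139  0.01  ]
 [ 0.4992  0.2142  0.01  ]]
[ 0.54679382  0.10000683 -0.25182272] 1.9562919471356395
items [[ 0.619  0.22   0.02 ]
 [ 0.541  0.243  0.02 ]
 [ 0.607 -0.065  0.02 ]
 [ 0.489 -0.05   0.02 ]
 [ 0.511  0.156  0.02 ]
 [ 0.485  0.041  0.02 ]]
end [[0.47539078 0.01512098 0.04      ]] 0.4756312026493384
nut [[0.54679382 0.10000683 0.05      ]] 0.5558640514022226
home [[0.48884594 0.06741782 0.02      ]] 0.49347291355374884
```

View pics/top0c.png

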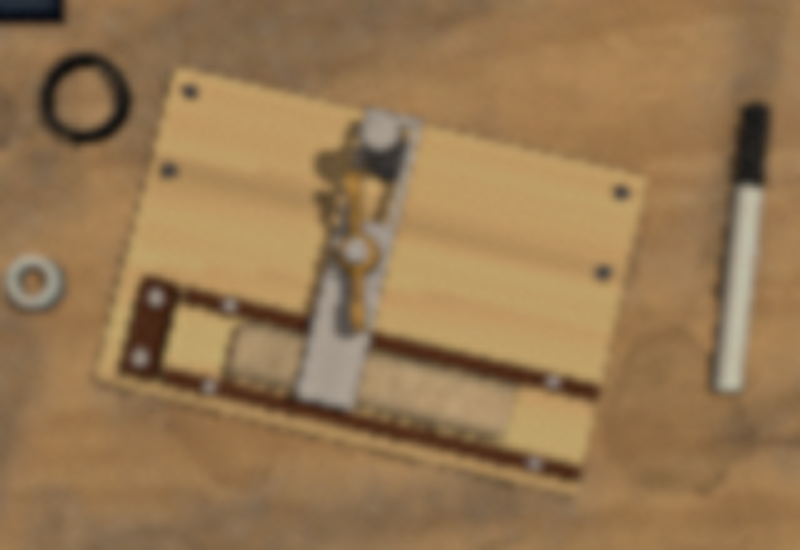

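The enlarged crop gives sharper jig corners at (175,68), (645,178), (578,493) and (97,380). The nut is at (355,250), with wing tips near (352,175) and (357,330). The blank's free end is at about (505,415).

```bash
cat >> h.py <<'E'
def delta(target,yaw=None,s=None):
    """world target -> tool-frame shift from now and tool z turn to reach world yaw of tool x"""
    s=s or telemetry.get_state(); T=T_of(s); d=T[:3,:3].T@(np.asarray(target)-T[:3,3])
    y0=np.arctan2(T[1,0],T[0,0]); t=None if yaw is None else -((yaw-y0+np.pi)%(2*np.pi)-np.pi)
    return d.round(4),t
E
python3 - <<'E'
from h import *
C=cam("top"); c=lambda l:np.array(l)/5+[144.6,164.6]
uv=c([(175,68),(645,178),(578,493),(97,380)])
P=np.array([(65,100,10),(65,-110,10),(-75,-110,10),(-75,100,10)])/1e3
p,e=fit(C,uv,P,[.54,.1,-.25]); print(p,e)
def wj(W): return jw([0,0,-p[2]],W-[p[0],p[1],0])
print("nut/wing tips jig",(1e3*wj(onz(C,c([(355,250),(352,175),(357,330)]),.058))).round(1))
print("post",(1e3*wj(onz(C,c([(380,130)]),.085))).round(1))
print("blank ends",(1e3*wj(onz(C,c([(508,412),(230,350)]),.029))).round(1))
print("stop face",(1e3*wj(onz(C,c([(172,325)]),.026))).round(1))
yaw=p[2]+np.pi/2
for j in [(-.048,-.125,.12),(-.048,-.125,.02)]:
    w=jw(p,j)[0]; print(w, delta(w,yaw))
E
```

```text
[ 0.54630655  0.10276506 -0.2489881 ] 1.0802767021889963
nut/wing tips jig [[  0.2   0.9  58. ]
 [ 29.7   9.3  58. ]
 [-31.1  -7.4  58. ]]
post [[46.2  0.1 85. ]]
blank ends [[-48.1 -73.7  29. ]
 [-49.2  44.3  29. ]]
stop face [[-44.4  70.8  26. ]]
[ 0.46898384 -0.0065519   0.12      ] (array([ 0.4421, -0.4433,  0.1112]), np.float64(-0.9960207637076319))
[ 0.46898384 -0.0065519   0.02      ] (array([ 0.4421, -0.4431,  0.2112]), np.float64(-0.9960207637076319))
```

Call:
{"op": "arm_command", "data": {"plan": [{"xyz":[0.05,-0.05,0],"delta_rot":[0,0,-0.1],"jaw":0},{"xyz":[0.09,-0.09,0],"delta_rot":[0,0,-0.2],"jaw":0},{"xyz":[0.13,-0.13,0],"delta_rot":[0,0,-0.3],"jaw":0},{"xyz":[0.17,-0.17,0],"delta_rot":[0,0,-0.4],"jaw":0},{"xyz":[0.21,-0.21,0],"delta_rot":[0,0,-0.5],"jaw":0},{"xyz":[0.25,-0.25,0],"delta_rot":[0,0,-0.6],"jaw":0},{"xyz":[0.29,-0.29,0],"delta_rot":[0,0,-0.7],"jaw":0},{"xyz":[0.33,-0.33,0],"delta_rot":[0,0,-0.8],"jaw":0},{"xyz":[0.37,-0.37,0],"delta_rot":[0,0,-0.9],"jaw":0},{"xyz":[0.41,-0.41,0],"delta_rot":[0,0,-0.996],"jaw":0}]}}

```text
time_s: 1.35
position: [0.4497, -0.0469, 0.2312]
tool_rot: [0.0, 0.788, 0.615, 0.0]
wrist_force: [-0.2, -0.8, 0.6]
opening: 0.002
```

```bash
cat >> h.py <<'E'
p=np.array([0.5463,0.1027,-0.249]); YAW=p[2]+np.pi/2
E
python3 - <<'E'
from h import *
s=telemetry.get_state(); print(s["time_s"],s["position"],s["q"],s["opening"]); print(delta(jw(p,(-.048,-.125,.13))[0],YAW))
E
```

```text
1.35 [ 0.44973256 -0.04694627  0.23115943] [-3.94604063e-01 -3.51277322e-01 -3.24278020e-01  1.59747940e+00
 -1.38460372e-04  1.42199005e+00] 0.0017544132744883156
(array([0.0438, 0.0088, 0.1012]), np.float64(0.0032021607006913477))
```

Call:
{"op": "arm_command", "data": {"plan": [{"xyz":[0.022,0.0045,0.0],"delta_rot":[0,0,0.003],"jaw":0},{"xyz":[0.044,0.009,0.03],"delta_rot":[0,0,0.003],"jaw":0},{"xyz":[0.044,0.009,0.07],"delta_rot":[0,0,0.003],"jaw":0},{"xyz":[0.044,0.009,0.1],"delta_rot":[0,0,0.003],"jaw":0},{"xyz":[0.044,0.009,0.1],"delta_rot":[0,0,0.003],"jaw":0}]}}

```text
time_s: 1.98
position: [0.4671, -0.0078, 0.129]
tool_rot: [-0.002, 0.79, 0.613, -0.001]
wrist_force: [-0.3, 0.3, 0.4]
opening: -0.002
```

```bash
python3 - <<'E'
from h import *
s=snap("wrist","w1.png",k=1.5625); print(s["time_s"],s["position"],s["wrist_force"]); print(delta(jw(p,(-.048,-.125,.13))[0],YAW,s))
C=cam("wrist",s)
for n,j in dict(nut=(0,0,.06),post=(.046,0,.085),bl=(-.0595,-.0737,.029),br=(-.0365,-.0737,.029),c1=(-.075,-.11,.01),c2=(.065,-.11,.01),tip=(.0307,.0084,.058)).items(): print(n,(proj(C,jw(p,j))[0]*1.5625).round())
E
```

```text
1.975 [ 0.46708382 -0.00778768  0.12898578] [-0.30556604  0.33694889  0.44346089]
(array([ 0.0016,  0.0015, -0.001 ]), np.float64(-0.0028345607118387406))
nut [510.  49.]
post [637.  38.]
bl [385. 202.]
br [425. 202.]
c1 [363. 255.]
c2 [578. 255.]
tip [576.  31.]
```

View pics/w1.png

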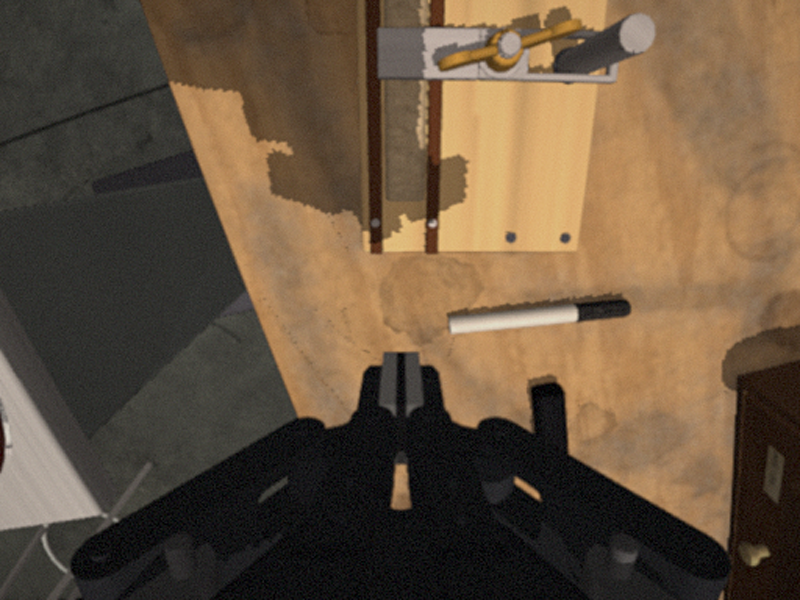

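The wrist view agrees with the pose estimate: nut at about (510,45) against (510,49) predicted, and jig end corners at row 250 against 255. The blank's end shows at row ~202 as predicted, so I'll go down behind it and push.

Call:
{"op": "arm_command", "data": {"plan": [{"xyz":[0.02,0.0015,0.04],"jaw":0},{"xyz":[0.027,0.0015,0.08],"jaw":0},{"xyz":[0.027,0.0015,0.109],"jaw":0},{"xyz":[0.032,0.0015,0.109],"jaw":0},{"xyz":[0.038,0.0015,0.109],"jaw":0},{"xyz":[0.044,0.0015,0.109],"jaw":0},{"xyz":[0.05,0.0015,0.109],"jaw":0},{"xyz":[0.055,0.0015,0.109],"jaw":0},{"xyz":[0.06,0.0015,0.109],"jaw":0},{"xyz":[0.064,0.0015,0.109],"jaw":0}]}}

```text
invalid input
```

```bash
cat >> h.py <<'E'
def stat():
    s=telemetry.get_state(); W=s["position"]; c=jw([0,0,-p[2]],(W-[p[0],p[1],0])[None])[0]
    print("t",round(s["time_s"],2),"jig mm",(c*1e3).round(1),"F jig",jw([0,0,-p[2]],s["wrist_force"][None])[0].round(1)); return s
E
python3 -c "
from h import *
stat()"
```

```text
t 2.02 jig mm [ -48.4 -126.7  130.9] F jig [ 0.2 -0.5  0.8]
```

Call:
{"op": "arm_command", "data": {"plan": [{"xyz":[0.02,0.001,0.04],"delta_rot":[0,0,0],"jaw":0},{"xyz":[0.027,0.001,0.08],"delta_rot":[0,0,0],"jaw":0},{"xyz":[0.027,0.001,0.11],"delta_rot":[0,0,0],"jaw":0},{"xyz":[0.032,0.001,0.11],"delta_rot":[0,0,0],"jaw":0},{"xyz":[0.038,0.001,0.11],"delta_rot":[0,0,0],"jaw":0},{"xyz":[0.044,0.001,0.11],"delta_rot":[0,0,0],"jaw":0},{"xyz":[0.05,0.001,0.11],"delta_rot":[0,0,0],"jaw":0},{"xyz":[0.055,0.001,0.11],"delta_rot":[0,0,0],"jaw":0},{"xyz":[0.06,0.001,0.11],"delta_rot":[0,0,0],"jaw":0},{"xyz":[0.064,0.001,0.11],"delta_rot":[0,0,0],"jaw":0}]}}

```text
time_s: 3.28
position: [0.4857, 0.0536, 0.0212]
tool_rot: [-0.0, 0.79, 0.613, -0.0]
wrist_force: [-0.3, -1.0, -0.3]
opening: -0.003
```

```bash
python3 -c "
from h import *
stat()"
```

```text
t 3.27 jig mm [-46.6 -62.5  21.2] F jig [-0.1 -1.  -0.3]
```

Force in jig y is about -1 N, so the blank is sliding. I'll continue in 1 mm steps until it meets the stop.

Call:
{"op": "arm_command", "data": {"plan": [{"xyz":[0.001,0,0],"delta_rot":[0,0,0],"jaw":0},{"xyz":[0.002,0,0],"delta_rot":[0,0,0],"jaw":0},{"xyz":[0.003,0,0],"delta_rot":[0,0,0],"jaw":0},{"xyz":[0.004,0,0],"delta_rot":[0,0,0],"jaw":0}]}}

```text
time_s: 3.78
position: [0.4867, 0.0572, 0.0212]
tool_rot: [0.0, 0.79, 0.613, -0.0]
wrist_force: [0.4, -0.9, 0.1]
opening: -0.003
```

```bash
python3 -c "
from h import *
stat()"
```

```text
t 3.77 jig mm [-46.5 -58.8  21.2] F jig [ 0.6 -0.7  0.1]
```

Call:
{"op": "arm_command", "data": {"plan": [{"xyz":[0.001,0,0],"delta_rot":[0,0,0],"jaw":0},{"xyz":[0.002,0,0],"delta_rot":[0,0,0],"jaw":0},{"xyz":[0.003,0,0],"delta_rot":[0,0,0],"jaw":0}]}}

```text
time_s: 4.15
position: [0.4875, 0.0602, 0.0213]
tool_rot: [0.0, 0.79, 0.613, -0.0]
wrist_force: [-0.1, 0.2, -0.5]
opening: 0.0
```

```bash
python3 -c "
from h import *
stat()"
```

```text
t 4.15 jig mm [-46.5 -55.7  21.3] F jig [-0.2  0.2 -0.5]
```

Call:
{"op": "arm_command", "data": {"plan": [{"xyz":[0.001,0,0],"delta_rot":[0,0,0],"jaw":0},{"xyz":[0.002,0,0],"delta_rot":[0,0,0],"jaw":0},{"xyz":[0.002,0,0],"delta_rot":[0,0,0],"jaw":0}]}}

```text
time_s: 4.53
position: [0.4878, 0.0612, 0.0213]
tool_rot: [0.001, 0.791, 0.612, -0.001]
wrist_force: [-2.2, -6.0, 0.6]
opening: -0.001
```

```bash
python3 -c "
from h import *
s=stat()
snap('top','top1.png',(145,165,305,275),5)"
```

```text
t 4.53 jig mm [-46.5 -54.7  21.3] F jig [-0.6 -6.3  0.6]
```

View pics/top1.png

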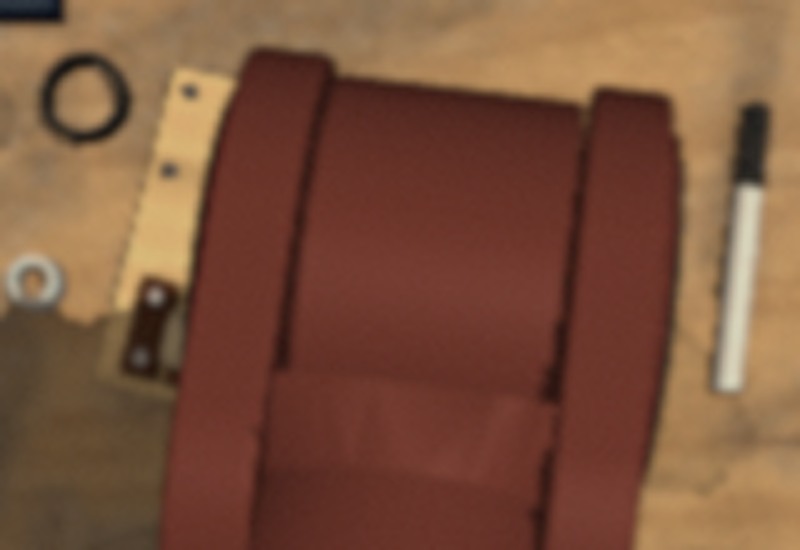

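The arm hides the jig here, but the contact force rose to 6 N with the tip stopped where the home position should be. That also suggests the jig lies about 2 mm further along its +y, matching the wrist view, so I'll correct for it. Next I back off, rise, and move over the start of the first wing stroke.

Call:
{"op": "arm_command", "data": {"plan": [{"xyz":[-0.008,0,0],"delta_rot":[0,0,0],"jaw":0},{"xyz":[-0.016,0,0],"delta_rot":[0,0,0],"jaw":0},{"xyz":[-0.016,0,-0.05],"delta_rot":[0,0,0],"jaw":0},{"xyz":[-0.016,0,-0.095],"delta_rot":[0,0,0],"jaw":0},{"xyz":[0.01,0.018,-0.095],"delta_rot":[0,0,0],"jaw":0},{"xyz":[0.028,0.035,-0.095],"delta_rot":[0,0,0],"jaw":0},{"xyz":[0.028,0.035,-0.095],"delta_rot":[0,0,0],"jaw":0},{"xyz":[0.028,0.035,-0.095],"delta_rot":[0,0,0],"jaw":0}]}}

```text
time_s: 5.58
position: [0.5283, 0.0801, 0.116]
tool_rot: [-0.0, 0.79, 0.613, -0.0]
wrist_force: [-0.2, -0.3, -0.5]
opening: -0.001
```

```bash
sed -i 's/^p=np.array.*YAW/p=np.array([0.5468,0.1046,-0.249]); YAW/' h.py; python3 - <<'E'
from h import *
s=snap("wrist","w2.png",k=1.5625); stat()
C=cam("wrist",s)
for n,j in dict(nut=(0,0,.06),post=(.046,0,.085),bl=(-.0595,-.046,.029),br=(-.0365,-.046,.029),c1=(-.075,-.11,.01),c2=(.065,-.11,.01),tip=(.0329,.0088,.060),stop=(-.048,.072,.026)).items(): print(n,(proj(C,jw(p,j))[0]*1.5625).round())
E
```

```text
t 5.62 jig mm [-11.9 -28.4 116.1] F jig [-0.   0.2 -0.1]
nut [426. 263.]
post [534. 278.]
bl [322. 324.]
br [361. 324.]
c1 [311. 397.]
c2 [512. 397.]
tip [493. 246.]
stop [332. 113.]
```

View pics/w2.png

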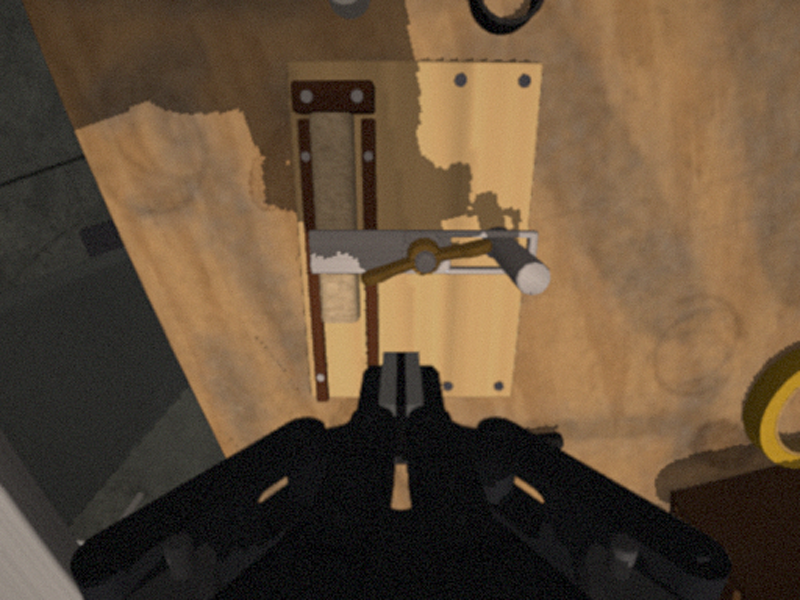

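Wrist view: the blank's far end is against the stop at (332,113) and its free end is at row ~321 (324 predicted), so it is home. The nut is at (425,258) with wing tips (370,278) and (490,243), which puts the wings at about 16° / -164° in the jig frame. Now the first stroke.

Call:
{"op": "arm_command", "data": {"plan": [{"xyz":[0,0,0.04],"delta_rot":[0,0,0],"jaw":0},{"xyz":[0,0,0.07],"delta_rot":[0,0,0],"jaw":0},{"xyz":[0,0,0.07],"delta_rot":[0,0,0],"jaw":0},{"xyz":[0.0038,-0.0053,0.07],"delta_rot":[0,0,0],"jaw":0},{"xyz":[0.0079,-0.01,0.07],"delta_rot":[0,0,0],"jaw":0},{"xyz":[0.0129,-0.0138,0.07],"delta_rot":[0,0,0],"jaw":0},{"xyz":[0.0186,-0.0165,0.07],"delta_rot":[0,0,0],"jaw":0},{"xyz":[0.0247,-0.0179,0.07],"delta_rot":[0,0,0],"jaw":0},{"xyz":[0.031,-0.018,0.07],"delta_rot":[0,0,0],"jaw":0},{"xyz":[0.0372,-0.0168,0.07],"delta_rot":[0,0,0],"jaw":0}]}}

```text
time_s: 6.88
position: [0.5218, 0.1211, 0.0461]
tool_rot: [-0.0, 0.79, 0.613, -0.0]
wrist_force: [-0.4, -0.8, -0.3]
opening: -0.003
```

```bash
python3 - <<'E'
from h import *
s=snap("wrist","w3.png",k=1.5625); stat()
E
```

```text
t 6.92 jig mm [-28.1  10.4  46.1] F jig [-1.   0.5 -0.2]
```

View pics/w3.png

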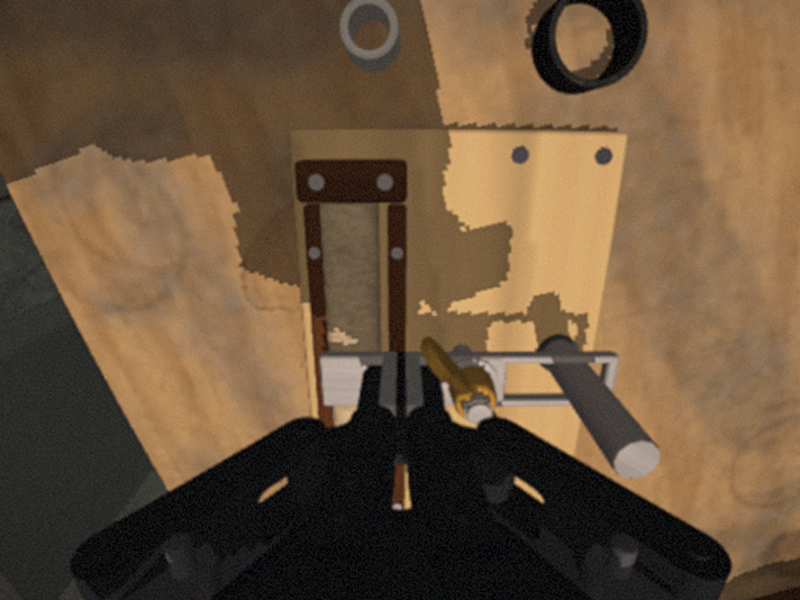

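The wing is being pushed round: its tip is now at (432,345), about 120° in the jig frame, and the blank is still home. I'll finish the stroke.

Call:
{"op": "arm_command", "data": {"plan": [{"xyz":[0.0041,0.0019,0],"delta_rot":[0,0,0],"jaw":0},{"xyz":[0.0093,0.0055,0],"delta_rot":[0,0,0],"jaw":0},{"xyz":[0.0136,0.01,0],"delta_rot":[0,0,0],"jaw":0},{"xyz":[0.0168,0.0154,0],"delta_rot":[0,0,0],"jaw":0},{"xyz":[0.0188,0.0214,0],"delta_rot":[0,0,0],"jaw":0},{"xyz":[0.0196,0.0276,0],"delta_rot":[0,0,0],"jaw":0},{"xyz":[0.019,0.0338,0],"delta_rot":[0,0,0],"jaw":0},{"xyz":[0.0172,0.0398,0],"delta_rot":[0,0,0],"jaw":0},{"xyz":[0.0142,0.0453,0],"delta_rot":[0,0,0],"jaw":0},{"xyz":[0.0108,0.0493,0],"delta_rot":[0,0,0],"jaw":0}]}}

```text
time_s: 8.18
position: [0.5727, 0.1185, 0.0463]
tool_rot: [0.0, 0.79, 0.613, 0.0]
wrist_force: [-0.8, 0.6, -0.5]
opening: -0.002
```

```bash
python3 -c "
from h import *
stat()"
```

```text
t 8.18 jig mm [21.6 19.8 46.3] F jig [-0.9  0.4 -0.5]
```

Call:
{"op": "arm_command", "data": {"plan": [{"xyz":[0.003,0,-0.01],"delta_rot":[0,0,0],"jaw":0},{"xyz":[0.003,0,-0.05],"delta_rot":[0,0,0],"jaw":0},{"xyz":[-0.01,-0.012,-0.07],"delta_rot":[0,0,0],"jaw":0},{"xyz":[-0.034,-0.024,-0.07],"delta_rot":[0,0,0],"jaw":0},{"xyz":[-0.0476,-0.0328,-0.07],"delta_rot":[0,0,0],"jaw":0},{"xyz":[-0.0476,-0.0328,-0.07],"delta_rot":[0,0,0],"jaw":0}]}}

```text
time_s: 8.93
position: [0.5288, 0.0806, 0.1173]
tool_rot: [0.001, 0.791, 0.612, 0.0]
wrist_force: [0.5, 0.7, -0.5]
opening: 0.002
```

```bash
python3 - <<'E'
from h import *
s=snap("wrist","w4.png",(150,100,406,292),3.1); stat()
E
```

```text
t 8.97 jig mm [-11.3 -27.3 117.1] F jig [ 0.5 -0.4 -0.3]
```

View pics/w4.png

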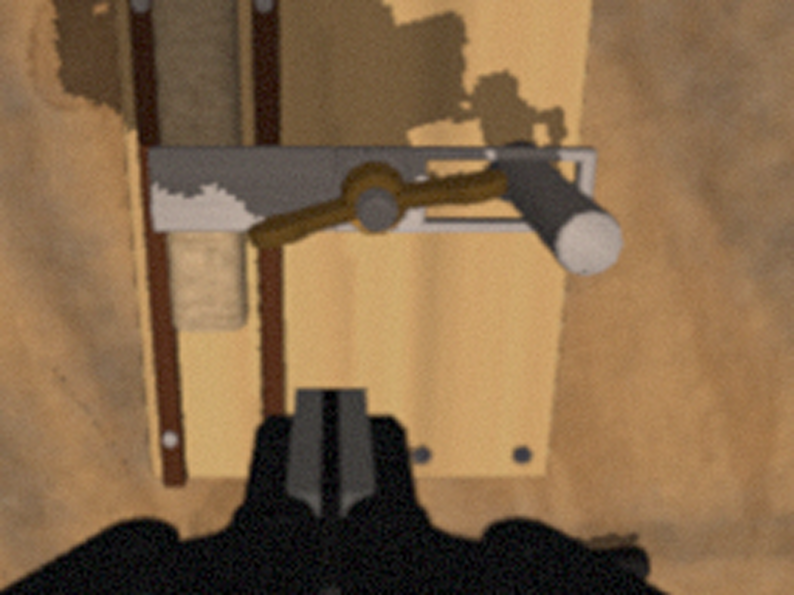

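Wing tips are at (262,235) and (500,182), so about 12° in the jig frame. The first stroke turned the nut roughly 183° (3.2 rad), leaving 1.3 to 3.8 rad. Second stroke next, with short force-checked calls once the stop becomes possible.

Call:
{"op": "arm_command", "data": {"plan": [{"xyz":[0,0,0.04],"delta_rot":[0,0,0],"jaw":0},{"xyz":[0,0,0.071],"delta_rot":[0,0,0],"jaw":0},{"xyz":[0,0,0.071],"delta_rot":[0,0,0],"jaw":0},{"xyz":[0.0027,-0.0059,0.071],"delta_rot":[0,0,0],"jaw":0},{"xyz":[0.0068,-0.0106,0.071],"delta_rot":[0,0,0],"jaw":0},{"xyz":[0.0118,-0.0144,0.071],"delta_rot":[0,0,0],"jaw":0},{"xyz":[0.0175,-0.0171,0.071],"delta_rot":[0,0,0],"jaw":0},{"xyz":[0.0236,-0.0185,0.071],"delta_rot":[0,0,0],"jaw":0},{"xyz":[0.0299,-0.0186,0.071],"delta_rot":[0,0,0],"jaw":0},{"xyz":[0.0299,-0.0186,0.071],"delta_rot":[0,0,0],"jaw":0}]}}

```text
time_s: 10.22
position: [0.5181, 0.1151, 0.0451]
tool_rot: [-0.0, 0.79, 0.613, -0.0]
wrist_force: [0.9, 0.0, -0.3]
opening: -0.001
```

Call:
{"op": "arm_command", "data": {"plan": [{"xyz":[0.003,0.0005,0],"delta_rot":[0,0,0],"jaw":0},{"xyz":[0.0062,0.0012,0],"delta_rot":[0,0,0],"jaw":0}]}}

```text
time_s: 10.48
position: [0.5208, 0.1202, 0.0452]
tool_rot: [-0.0, 0.79, 0.613, -0.0]
wrist_force: [-0.9, -1.6, -0.4]
opening: -0.002
```

```bash
python3 -c "
from h import *
stat()"
```

```text
t 10.47 jig mm [-29.    8.7  45.2] F jig [-0.5 -1.7 -0.4]
```

Call:
{"op": "arm_command", "data": {"plan": [{"xyz":[0.003,0.001,0],"delta_rot":[0,0,0],"jaw":0},{"xyz":[0.0057,0.0025,0],"delta_rot":[0,0,0],"jaw":0}]}}

```text
time_s: 10.72
position: [0.5247, 0.1253, 0.0452]
tool_rot: [-0.0, 0.79, 0.613, -0.0]
wrist_force: [-1.0, -1.0, -0.3]
opening: 0.002
```

Call:
{"op": "arm_command", "data": {"plan": [{"xyz":[0.0027,0.0017,0],"delta_rot":[0,0,0],"jaw":0},{"xyz":[0.0052,0.0036,0],"delta_rot":[0,0,0],"jaw":0}]}}

```text
time_s: 10.98
position: [0.5296, 0.1294, 0.0453]
tool_rot: [-0.0, 0.79, 0.613, 0.0]
wrist_force: [-0.8, -0.3, -0.4]
opening: -0.004
```

Call:
{"op": "arm_command", "data": {"plan": [{"xyz":[0.0023,0.0022,0],"delta_rot":[0,0,0],"jaw":0},{"xyz":[0.0043,0.0045,0],"delta_rot":[0,0,0],"jaw":0}]}}

```text
time_s: 11.22
position: [0.5351, 0.1324, 0.0453]
tool_rot: [-0.0, 0.79, 0.613, 0.0]
wrist_force: [-0.4, -0.9, 0.9]
opening: 0.0
```

Call:
{"op": "arm_command", "data": {"plan": [{"xyz":[0.0017,0.0026,0],"delta_rot":[0,0,0],"jaw":0},{"xyz":[0.0032,0.0054,0],"delta_rot":[0,0,0],"jaw":0}]}}

```text
time_s: 11.48
position: [0.541, 0.1341, 0.0452]
tool_rot: [-0.0, 0.79, 0.613, -0.0]
wrist_force: [-1.2, -0.6, 0.6]
opening: -0.004
```

Call:
{"op": "arm_command", "data": {"plan": [{"xyz":[0.0011,0.003,0],"delta_rot":[0,0,0],"jaw":0},{"xyz":[0.002,0.006,0],"delta_rot":[0,0,0],"jaw":0}]}}

```text
time_s: 11.72
position: [0.5474, 0.1345, 0.0453]
tool_rot: [-0.0, 0.79, 0.613, -0.0]
wrist_force: [-2.6, 0.3, 0.3]
opening: 0.001
```

Call:
{"op": "arm_command", "data": {"plan": [{"xyz":[0.0005,0.003,0],"delta_rot":[0,0,0],"jaw":0},{"xyz":[0.0008,0.0062,0],"delta_rot":[0,0,0],"jaw":0}]}}

```text
time_s: 11.98
position: [0.5537, 0.1337, 0.0453]
tool_rot: [0.0, 0.79, 0.613, 0.0]
wrist_force: [-1.6, 0.3, -0.1]
opening: 0.003
```

Call:
{"op": "arm_command", "data": {"plan": [{"xyz":[-0.0003,0.003,0],"delta_rot":[0,0,0],"jaw":0},{"xyz":[-0.0006,0.0062,0],"delta_rot":[0,0,0],"jaw":0}]}}

```text
time_s: 12.22
position: [0.5595, 0.1315, 0.0453]
tool_rot: [0.0, 0.79, 0.613, 0.0]
wrist_force: [-1.1, 0.7, -0.4]
opening: 0.001
```

```bash
python3 -c "
from h import *
stat()"
```

```text
t 12.22 jig mm [ 5.7 29.2 45.3] F jig [-1.2  0.4 -0.4]
```

On track at (5.7, 29.2). Continuing.

Call:
{"op": "arm_command", "data": {"plan": [{"xyz":[-0.0008,0.003,0],"delta_rot":[0,0,0],"jaw":0},{"xyz":[-0.0018,0.006,0],"delta_rot":[0,0,0],"jaw":0}]}}

```text
time_s: 12.48
position: [0.5649, 0.1282, 0.0453]
tool_rot: [0.0, 0.79, 0.613, 0.0]
wrist_force: [-1.7, 0.9, -1.0]
opening: -0.001
```

Call:
{"op": "arm_command", "data": {"plan": [{"xyz":[-0.0014,0.0028,0],"delta_rot":[0,0,0],"jaw":0},{"xyz":[-0.003,0.0055,0],"delta_rot":[0,0,0],"jaw":0}]}}

```text
time_s: 12.72
position: [0.5693, 0.124, 0.0452]
tool_rot: [-0.0, 0.79, 0.613, -0.0]
wrist_force: [-1.4, 1.2, -0.3]
opening: 0.001
```

Call:
{"op": "arm_command", "data": {"plan": [{"xyz":[-0.0017,0.002,0],"delta_rot":[0,0,0],"jaw":0},{"xyz":[-0.0034,0.004,0],"delta_rot":[0,0,0],"jaw":0}]}}

```text
time_s: 12.98
position: [0.5704, 0.1222, 0.0449]
tool_rot: [-0.003, 0.79, 0.613, 0.0]
wrist_force: [-12.2, 18.7, 5.2]
opening: 0.002
```

```bash
python3 -c "
from h import *
stat()"
```

```text
t 12.97 jig mm [18.6 22.9 44.9] F jig [-16.4  15.1   5.2]
```

The force jumped to about 22 N before the spot the first stroke passed freely. The nut is probably on its stop, so I'll back off, rise and look.

Call:
{"op": "arm_command", "data": {"plan": [{"xyz":[0.006,-0.003,0],"delta_rot":[0,0,0],"jaw":0},{"xyz":[0.006,-0.003,-0.03],"delta_rot":[0,0,0],"jaw":0},{"xyz":[0.006,-0.003,-0.07],"delta_rot":[0,0,0],"jaw":0},{"xyz":[-0.024,-0.017,-0.072],"delta_rot":[0,0,0],"jaw":0},{"xyz":[-0.048,-0.034,-0.072],"delta_rot":[0,0,0],"jaw":0},{"xyz":[-0.048,-0.034,-0.072],"delta_rot":[0,0,0],"jaw":0},{"xyz":[-0.048,-0.034,-0.072],"delta_rot":[0,0,0],"jaw":0}]}}

```text
time_s: 13.85
position: [0.528, 0.0817, 0.1176]
tool_rot: [0.0, 0.79, 0.612, 0.0]
wrist_force: [-0.8, -0.6, 0.3]
opening: 0.0
```

```bash
python3 - <<'E'
from h import *
s=snap("wrist","w5.png",(150,100,406,292),3.1); stat()
E
```

```text
t 13.9 jig mm [-12.6 -26.6 117.5] F jig [-0.7  0.3  0.1]
```

View pics/w5.png

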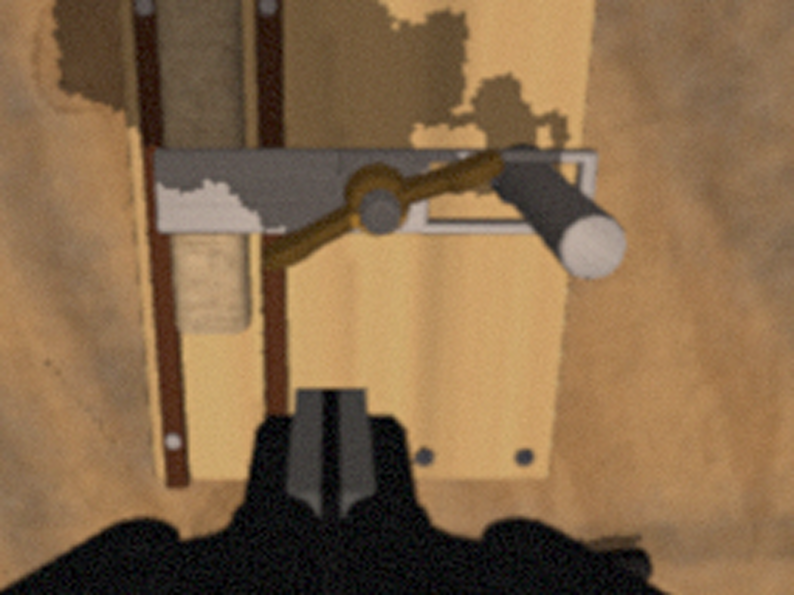

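Wings are now at about 24° (tips (275,257) and (495,160)), which makes the total turn about 352°, or 6.1 rad, within the possible range. To make sure this is the stop and not a jam, I'll push the other wing on its free side.

Call:
{"op": "arm_command", "data": {"plan": [{"xyz":[-0.0094,-0.0114,0],"delta_rot":[0,0,0],"jaw":0},{"xyz":[-0.0094,-0.0114,0.04],"delta_rot":[0,0,0],"jaw":0},{"xyz":[-0.0094,-0.0114,0.0715],"delta_rot":[0,0,0],"jaw":0},{"xyz":[-0.0094,-0.0114,0.0715],"delta_rot":[0,0,0],"jaw":0},{"xyz":[-0.007,-0.0114,0.0715],"delta_rot":[0,0,0],"jaw":0},{"xyz":[-0.0045,-0.0114,0.0715],"delta_rot":[0,0,0],"jaw":0},{"xyz":[-0.0025,-0.0114,0.0715],"delta_rot":[0,0,0],"jaw":0}]}}

```text
time_s: 14.78
position: [0.5165, 0.0824, 0.0469]
tool_rot: [0.001, 0.79, 0.613, 0.001]
wrist_force: [-0.6, -0.1, -1.0]
opening: -0.004
```

Call:
{"op": "arm_command", "data": {"plan": [{"xyz":[0.001,0,0],"delta_rot":[0,0,0],"jaw":0},{"xyz":[0.002,0,0],"delta_rot":[0,0,0],"jaw":0}]}}

```text
time_s: 15.02
position: [0.5163, 0.0842, 0.0459]
tool_rot: [0.0, 0.79, 0.613, 0.0]
wrist_force: [-0.0, 0.1, -0.2]
opening: -0.002
```

```bash
python3 -c "
from h import *
stat()"
```

```text
t 15.03 jig mm [-24.6 -27.3  45.9] F jig [-0.   0.1 -0.2]
```

Call:
{"op": "arm_command", "data": {"plan": [{"xyz":[0.001,0,0],"delta_rot":[0,0,0],"jaw":0},{"xyz":[0.002,0,0],"delta_rot":[0,0,0],"jaw":0},{"xyz":[0.002,0,0],"delta_rot":[0,0,0],"jaw":0}]}}

```text
time_s: 15.4
position: [0.5165, 0.0854, 0.0458]
tool_rot: [0.0, 0.79, 0.612, -0.001]
wrist_force: [-1.5, -4.7, 1.9]
opening: 0.001
```

```bash
python3 -c "
from h import *
stat()"
```

```text
t 15.4 jig mm [-24.6 -26.1  45.8] F jig [-0.3 -4.9  1.9]
```

Call:
{"op": "arm_command", "data": {"plan": [{"xyz":[0.001,0,0],"delta_rot":[0,0,0],"jaw":0},{"xyz":[0.002,0,0],"delta_rot":[0,0,0],"jaw":0},{"xyz":[0.002,0,0],"delta_rot":[0,0,0],"jaw":0}]}}

```text
time_s: 15.78
position: [0.5166, 0.0859, 0.0458]
tool_rot: [0.001, 0.791, 0.612, -0.002]
wrist_force: [-4.8, -12.1, 3.1]
opening: -0.003
```

```bash
python3 -c "
from h import *
stat()"
```

```text
t 15.78 jig mm [-24.6 -25.5  45.8] F jig [ -1.6 -12.9   3.1]
```

It holds firm: 12.9 N for only 0.6 mm of give, against 1 to 3 N to turn it, so the nut is on its solid stop. Now I retreat clear and take a last look.

Call:
{"op": "arm_command", "data": {"plan": [{"xyz":[-0.01,0,0],"delta_rot":[0,0,0],"jaw":0},{"xyz":[-0.012,0,-0.03],"delta_rot":[0,0,0],"jaw":0},{"xyz":[-0.012,0,-0.08],"delta_rot":[0,0,0],"jaw":0},{"xyz":[-0.03,0,-0.13],"delta_rot":[0,0,0],"jaw":0},{"xyz":[-0.08,0,-0.16],"delta_rot":[0,0,0],"jaw":0},{"xyz":[-0.13,0,-0.17],"delta_rot":[0,0,0],"jaw":0},{"xyz":[-0.18,0,-0.17],"delta_rot":[0,0,0],"jaw":0},{"xyz":[-0.22,0,-0.17],"delta_rot":[0,0,0],"jaw":0},{"xyz":[-0.22,0,-0.17],"delta_rot":[0,0,0],"jaw":0},{"xyz":[-0.22,0,-0.17],"delta_rot":[0,0,0],"jaw":0}]}}

```text
time_s: 17.02
position: [0.4623, -0.1248, 0.2158]
tool_rot: [-0.0, 0.79, 0.612, 0.0]
wrist_force: [-1.0, 0.5, -0.9]
opening: -0.002
```

```bash
python3 - <<'E'
from h import *
stat(); snap("top","a.png",(145,165,305,275),5); snap("side","b.png",(160,190,330,300),4.7)
a=cv2.imread("pics/a.png"); b=cv2.imread("pics/b.png")
a=cv2.resize(a,(436,300)); b=cv2.resize(b,(464,300))
cv2.imwrite("pics/fin.png",np.vstack([cv2.resize(a,(464,300)),b]))
E
```

```text
t 17.02 jig mm [ -25.3 -243.2  215.8] F jig [-1.1  0.3 -0.9]
```

View pics/fin.png

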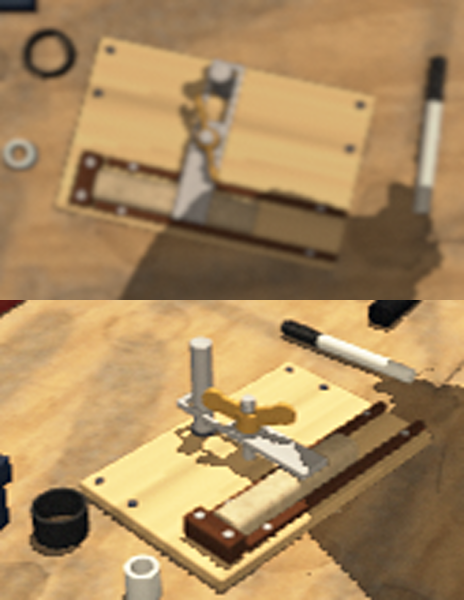

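The final view shows the blank against the end stop and the strap down on it. The loupe, ferrule and marker are where they were. Handing in.

```bash
python3 -c "
from h import *
print(r.sign_off())"
```

```text
the job is handed in; nothing more can be done
None
```

The blank is home against the end stop and the wing nut is tight. I handed the job in at about 17 s, with the arm clear of everything.

- **Blank:** I pushed it about 28 mm along the channel with the closed fingertips, until the force rose to 6 N at the stop. Later wrist views and the final top and side views show it still there, with the strap down on it.
- **Wing nut:** two strokes turned it about 352° (6.1 rad) clockwise in all. At the end of the second stroke the force jumped to about 22 N. I then pushed the other wing on its free side: it gave only about 0.6 mm at 13 N, against the 1–3 N that turns the nut. I took that as the solid stop; the nut's angle itself was not read directly.
- **Other items:** the loupe, ferrule and marker look unmoved in the final pictures.

**Disagreement:** the top camera put the jig about 2 mm off along its length compared with the wrist camera and the contact at the stop. I corrected for that before turning the nut.

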